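# Enter the hand on the dominoes scorer

### The job

Enter the hand on the dominoes scorer: press the round key, then the long bar key, then the cross-shaped key, one at a time, each well down until its brass pin is flush with the grey seat or sunk in it, and let right up before you press the next. The keys stand at uneven heights, so feel for each one and press gently, never with more than 25 newtons. Do not press the square key, and leave the tankard, glasses, snuffbox, dominoes and beer glass where they stand.

Things in the scene. Friction and masses are not known exactly. Their poses are not given: they have to be found in the camera images.
- scorer: Domino scorer: fixed dark wooden desk 345 mm wide (its y). Its face slopes 25 deg, rising to its +x (away from the robot) from 26 mm high at x=-62 mm to 92 mm at x=80; a hood 100 mm high runs on to x=130. Origin at table height under the middle of the key row: four key units at y=-120, -40, 40, 120 mm, in any order, facing as the scorer does.
- round_unit: Fixed key unit; ivory key cap: a round disc, 60 mm across. Origin on the sloping face, on the key's axis, 55 mm above the table. In its own axes the face's outward normal is (-0.423, 0, 0.906), uphill is (0.906, 0, 0.423). The key's top centre is on that normal, 18 to 32 mm out when up: its grey seat's height is unreported and differs for each key, each time.
- round_key (a joint): Travel of the round key in m: 0 up, 0.010 on its rigid stop; pressed in full from 0.006. Moves along the normal of the face. Spring return: starts to move at about 1 N, needs about 4.7 N for 6 mm, 7 N to reach the stop. The grey seat (70 x 136 mm) does not give; its top lies 14 mm below the top of the key when up, 4 mm on the stop.
- round_pin (a joint): Brass tell-tale pin of the round key, 13 mm across, 64 mm uphill of the key's centre: 0 standing 6 mm out of the seat, 0.006 flush with it, 0.010 sunk. The key takes it down from inside as it goes down; the pin stays in when the key comes up.
- bar_unit: Fixed key unit; ivory key cap: one long plain bar, 92 mm (up the slope) x 28 mm. Origin on the sloping face, on the key's axis, 55 mm above the table. In its own axes the face's outward normal is (-0.423, 0, 0.906), uphill is (0.906, 0, 0.423). The key's top centre is on that normal, 18 to 32 mm out when up: its grey seat's height is unreported and differs for each key, each time.
- bar_key (a joint): Travel of the bar key in m: 0 up, 0.010 on its rigid stop; pressed in full from 0.006. Moves along the normal of the face. Spring return: starts to move at about 1 N, needs about 4.7 N for 6 mm, 7 N to reach the stop. The grey seat (70 x 136 mm) does not give; its top lies 14 mm below the top of the key when up, 4 mm on the stop.
- bar_pin (a joint): Brass tell-tale pin of the bar key, 13 mm across, 64 mm uphill of the key's centre: 0 standing 6 mm out of the seat, 0.006 flush with it, 0.010 sunk. The key takes it down from inside as it goes down; the pin stays in when the key comes up.
- cross_unit: Fixed key unit; ivory key cap: a plus-shaped cross, 64 mm over each arm, arms 24 mm wide. Origin on the sloping face, on the key's axis, 55 mm above the table. In its own axes the face's outward normal is (-0.423, 0, 0.906), uphill is (0.906, 0, 0.423). The key's top centre is on that normal, 18 to 32 mm out when up: its grey seat's height is unreported and differs for each key, each time.
- cross_key (a joint): Travel of the cross key in m: 0 up, 0.010 on its rigid stop; pressed in full from 0.006. Moves along the normal of the face. Spring return: starts to move at about 1 N, needs about 4.7 N for 6 mm, 7 N to reach the stop. The grey seat (70 x 136 mm) does not give; its top lies 14 mm below the top of the key when up, 4 mm on the stop.
- cross_pin (a joint): Brass tell-tale pin of the cross key, 13 mm across, 64 mm uphill of the key's centre: 0 standing 6 mm out of the seat, 0.006 flush with it, 0.010 sunk. The key takes it down from inside as it goes down; the pin stays in when the key comes up.
- square_unit: Fixed key unit; ivory key cap: a plain square, 54 x 54 mm. Origin on the sloping face, on the key's axis, 55 mm above the table. In its own axes the face's outward normal is (-0.423, 0, 0.906), uphill is (0.906, 0, 0.423). The key's top centre is on that normal, 18 to 32 mm out when up: its grey seat's height is unreported and differs for each key, each time.
- square_key (a joint): Travel of the square key in m: 0 up, 0.010 on its rigid stop; pressed in full from 0.006. Moves along the normal of the face. Spring return: starts to move at about 1 N, needs about 4.7 N for 6 mm, 7 N to reach the stop. The grey seat (70 x 136 mm) does not give; its top lies 14 mm below the top of the key when up, 4 mm on the stop.
- square_pin (a joint): Brass tell-tale pin of the square key, 13 mm across, 64 mm uphill of the key's centre: 0 standing 6 mm out of the seat, 0.006 flush with it, 0.010 sunk. The key takes it down from inside as it goes down; the pin stays in when the key comes up.
- tankard: Pewter tankard, 90 mm across, 115 mm high, handle, upright. Bystander beside the scorer. Origin under its centre.
- glasses: Horn-rimmed reading glasses, folded, standing on the rims, 134 mm (y) x 30 mm, 48 mm high. Bystander just in front of the scorer.
- snuffbox: Lidded tin snuffbox 63 x 93 x 28 mm. Bystander beside the scorer.
- domino_a: Domino tile 62 x 31 x 12 mm lying flat, bystander.
- domino_b: Domino tile 62 x 31 x 12 mm lying flat, bystander.
- domino_c: Domino tile 62 x 31 x 12 mm lying flat behind the scorer, bystander.
- beer_glass: Empty beer glass 72 mm across, 140 mm high, standing behind the scorer, bystander.

How it is judged:
By the outcome, as a careful person would: the job done as asked, in the order asked, and still so for the second after the job is handed in, with the robot touching nothing.
It also fails if it takes over 48 s, if anything falls off the work surface, if the arm or the gripper's body presses on something with over 40 N, if the wrist force passes 120 N, or if a joint passes its speed limit or range.

### The arm

A 6-joint arm with a two-finger parallel gripper is mounted at the origin on the work surface. World frame = base frame: x ahead of the robot, y to its left, z up, the work surface at z = 0. Lengths are in mm, angles in rad, forces in N, time in s.
With the tool pointing down it reaches from about 350 to 775 mm from the base axis. Payload 7.3 kg.
Tool frame: the origin (TCP) lies midway between the tips of the shut fingers; the grasp point (between the pads) lies bot.tcp_to_grasp behind it (bot.tcp_to_grasp is the distance from the TCP to the grasp point, in mm); z points along the fingers, y is the direction in which the jaws open and shut (so a half turn about z gives the same grasp; the last joint's range is limited). The gripper opens to 92 mm and grips with 3 to 60 N. Pads are 19 mm wide; open, the fingers measure 130 mm over their backs; the gripper's body (75 mm by 190 mm) begins 47 mm behind the grasp point.
Start: joints at [-1.335, 0.342, 1.524, -0, 1.275, -0.146], TCP at [195.634, -487.209, 226.741] pointing down, gripper open.
Joint ranges: [-2.53, 2.53], [-0.77, 2.02], [0.04, 2.7], [-1, 4.14], [0.28, 2.66], [-3.11, 3.11]. Speed limits (rad/s): [2.57, 2.57, 3.14, 3.14, 3.14, 3.14].

### API

Orientations are given as [roll, pitch, yaw] about the fixed x, y, z axes, in that order (R = Rz(yaw) Ry(pitch) Rx(roll)).
In Python, from plant import bot gives the robot as it stands.
- The arm moves only by the shell command python3 -m inch 'ROWS'. ROWS is JSON, one flat list of numbers, 7 for each row, row after row: the shift along the world's x, y, z in cm, then the turn, a rotation vector about the world's x, y, z in degrees, then the gripper command: -1 is shut, 1 is fully open, values between are in proportion. In form: [tx, ty, tz, ax, ay, az, fingers, tx, ty, tz, ax, ay, az, fingers, ...]. A call has exactly 5 rows; each row is the pose to reach, as a shift and turn from the pose measured when the call began; what a row does not reach only later rows make up. A row lasts 1/10 s, in which the tool goes at most 50 mm and 8.59 degrees, less where a joint would pass 70% of its speed; a pose out of reach is approached as far as the arm can. A call with a gripper value outside its range is refused whole. The fingers move at their own pace and stop on an object; the grip force is fixed at half the most. Time passes only in rows, so rows that repeat a pose let the fingers close, or fill a call up. It gives the time, the measured TCP pose, the force and the opening at its end, in the units of the state.
- bot.get_obs(): the state, without advancing time (a new reading comes with each control period).
- bot.capture(name): name is "scene" or "top" or "wrist"; returns the picture (480x640x3 uint8, red, green, blue); there is no depth.
- bot.calibration(name): a dict with "fx", "fy", "cx", "cy" (pixels), "cam_to_world" (4x4, takes a point from camera to world coordinates). Camera axes: x right, y down, z forward; pixel columns grow to the right and rows downward; lengths in mm; the calibration is good to about 2 mm. A picture is of the moment at which its call begins: read the wrist's pose just before it. calibration takes no time and is no camera call; for the wrist camera it gives the pose at the moment of the call.
- bot.close_job(): hands the job in, once; it reports no verdict.
The state is a dict: "time": time; "joint_positions": joint angles; "dq": joint speeds; "tau": joint torques, N m; "tool_pos": TCP position; "tcp_rot": TCP orientation; "contact_force": force on the tool from outside, world axes, zero at the start; "moment": the same for the moment, N m; "grip_width": finger opening in mm.
Only numpy, scipy, OpenCV 4.12 (cv2) and the standard library are available. Lean on these libraries where they do the work, as an engineer would, in place of code of your own. Each camera call takes 0.05 s, during which the arm holds its last target.

## Working session

There is one attempt and no reset: what is moved stays moved. The work goes in short steps, Python scripts to look and compute and a shell command to move; the robot and the scene stay as the last step left them, time stands still between calls to the robot, and variables do not carry over. Pictures are saved under pics/ and viewed, and the job is handed in when it is done.

```bash
mkdir -p pics; ls; python3 - <<'E'
from plant import bot
import cv2
print(bot.get_obs(), bot.tcp_to_grasp)
for n in("scene","top"):
    im=bot.capture(n); cv2.imwrite(f"pics/{n}0.png",im[:,:,::-1])
    c=bot.calibration(n); print(n,c)
E
```

```text
pics
{'time': 0.0, 'joint_positions': array([-1.33499842e+00,  3.42722975e-01,  1.52499859e+00, -8.59879744e-06,
        1.27537610e+00, -1.46001256e-01]), 'dq': array([ 1.64636099e-03,  2.52770320e-04, -7.12970641e-04, -6.56427084e-04,
        1.06611977e-03, -3.30120564e-05]), 'tau': array([ 4.66926358e-04, -4.31242526e+01, -2.44216150e+01,  7.18640070e-02,
        5.60111320e-02, -1.38967848e-04]), 'tool_pos': array([ 195.53508749, -486.80526216,  226.0512539 ]), 'tcp_rot': array([-3.14010246e+00, -2.10818520e-04,  3.81801518e-01]), 'contact_force': array([0.02001684, 0.13770835, 0.06989932]), 'moment': array([ 0.02306567, -0.02344571,  0.01209392]), 'grip_width': 91.75307603447817} 18.8
scene {'fx': 520.6825158087528, 'fy': 520.6825158087528, 'cx': 329.8867958308838, 'cy': 238.83204935147148, 'cam_to_world': array([[-3.20813952e-01,  6.70408596e-01, -6.69052107e-01,
         1.21721441e+03],
       [ 9.47055330e-01,  2.36627305e-01, -2.17010876e-01,
         2.07271668e+02],
       [ 1.28300406e-02, -7.03249481e-01, -7.10827375e-01,
         7.04079381e+02],
       [ 0.00000000e+00,  0.00000000e+00,  0.00000000e+00,
         1.00000000e+00]])}
top {'fx': 591.2345948368028, 'fy': 591.2345948368028, 'cx': 321.27722835405444, 'cy': 242.5046057410094, 'cam_to_world': array([[ 7.64584815e-03, -9.90379412e-01,  1.38167147e-01,
         4.47429142e+02],
       [-9.99954638e-01, -8.35723265e-03, -4.56931957e-03,
         1.23495378e+01],
       [ 5.68005502e-03, -1.38125943e-01, -9.90398385e-01,
         1.16176645e+03],
       [ 0.00000000e+00,  0.00000000e+00,  0.00000000e+00,
         1.00000000e+00]])}
```

View pics/scene0.png

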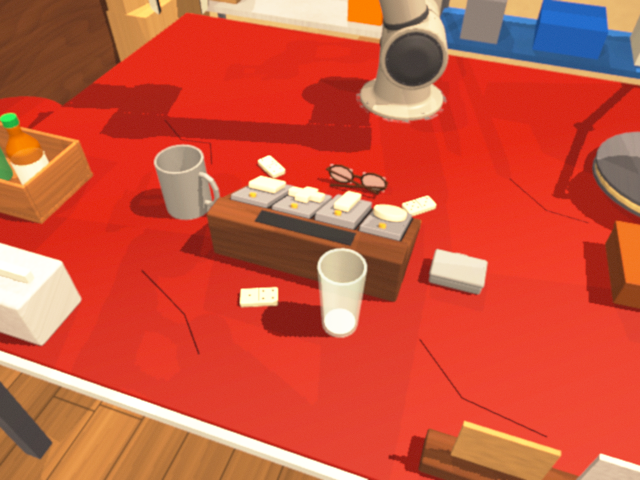

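View pics/top0.png

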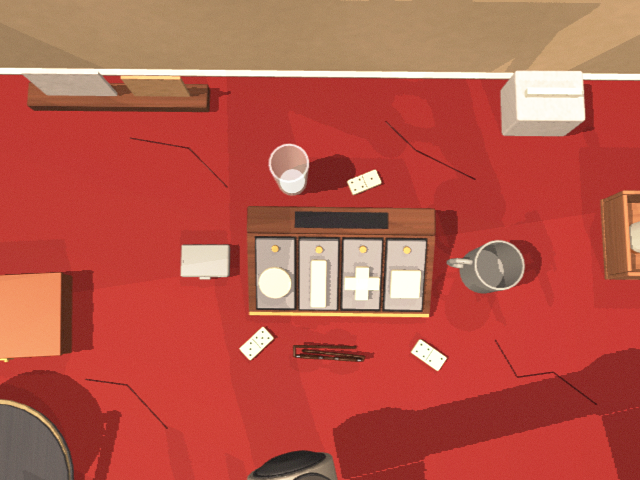

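Both views agree: the key row from left to right in the top view (+y to −y) is round (275,283), bar (318,283), cross (361,283), square (404,284). The glasses are in front of the row and the beer glass is behind it.

```bash
cat > h.py <<'E'
import numpy as np,cv2
from plant import bot
def ray(c,u,v):
    T=c["cam_to_world"]; d=T[:3,:3]@np.array([(u-c["cx"])/c["fx"],(v-c["cy"])/c["fy"],1]); return T[:3,3],d/np.linalg.norm(d)
def onz(c,u,v,z):
    o,d=ray(c,u,v); return o+d*(z-o[2])/d[2]
def tri(c1,p1,c2,p2):
    o1,d1=ray(c1,*p1);o2,d2=ray(c2,*p2)
    A=np.stack([d1,-d2],1);s=np.linalg.lstsq(A,o2-o1,rcond=None)[0]
    a=o1+d1*s[0];b=o2+d2*s[1];return (a+b)/2,np.linalg.norm(a-b)
E
python3 - <<'E'
from h import *
for n,box in(("top",(245,205,440,320)),("scene",(205,165,425,300))):
    im=cv2.imread(f"pics/{n}0.png"); x0,y0,x1,y1=box
    s=im[y0:y1,x0:x1]; cv2.imwrite(f"pics/{n}0z.png",cv2.resize(s,None,fx=3.6,fy=3.6,interpolation=cv2.INTER_CUBIC))
    b,g,r=[s[...,i].astype(int) for i in range(3)]
    for nm,m in(("ivory",(r>215)&(g>200)&(b>150)),("brass",(r>150)&(r-b>70)&(g>100))):
        k,l,st,ce=cv2.connectedComponentsWithStats(m.astype(np.uint8))
        for i in range(1,k):
            if st[i,4]>12: print(n,nm,ce[i]+[x0,y0],st[i])
E
```

```text
top ivory [291.33333333 249.39393939] [45 35  3 18 33]
top ivory [304.84636872 271.79888268] [ 55  37  17  67 358]
top ivory [331.1671159  268.20485175] [ 73  37  19  67 371]
top ivory [362.37640449 254.55477528] [ 99  36  37  35 712]
top ivory [406.11290323 254.0672043 ] [142  37  38  28 744]
top ivory [317.73164219 283.79706275] [ 65  55  17  49 749]
top ivory [274.16311167 282.53826851] [ 13  62  33  32 797]
top ivory [362.82720178 286.31103679] [ 99  62  36  42 897]
top ivory [404.91803279 287.53134041] [ 140   65   36   40 1037]
top ivory [290.57142857 300.28571429] [41 88  7 14 35]
top ivory [347.22222222 302.56944444] [98 92  9 11 72]
top brass [422.86666667 211.26666667] [174   5  10   5  15]
top brass [413.03846154 218.77564103] [145  10  44   8 156]
top brass [426.53333333 226.33333333] [176  19  10   5  15]
top brass [345.84848485 235.33333333] [89 30 23  2 33]
top brass [430.375 243.   ] [183  37   6   4  16]
top brass [274.47727273 248.09090909] [26 40  8  7 44]
top brass [318.5        249.34782609] [70 41  8  8 46]
top brass [362.44444444 248.93333333] [114  41   8   7 
[... 1276 characters left out ...]
  8  54]
scene brass [372.85308057 180.81990521] [158  10  22  12 211]
scene brass [252.42222222 194.44444444] [44 27  8  6 45]
scene brass [305.91935484 198.91935484] [83 27 36 11 62]
scene brass [392.32       209.53714286] [168  31  52  26 175]
scene brass [293.71111111 205.2       ] [85 37  8  7 45]
scene brass [287.26315789 213.9122807 ] [67 45 31  9 57]
scene brass [417.75 213.25] [206  45  14   7  36]
scene brass [382.07407407 225.2962963 ] [173  57   9   8  54]
scene brass [347.74074074 248.59259259] [133  82  21   6  27]
scene brass [261.41666667 290.25      ] [ 34 121  40  14  84]
scene brass [320.25    293.15625] [114 120   4  15  32]
scene brass [361.  296.5] [155 129   3   6  14]
```

```bash
ls pics
```

```text
scene0.png
scene0z.png
top0.png
top0z.png
```

View pics/top0z.png

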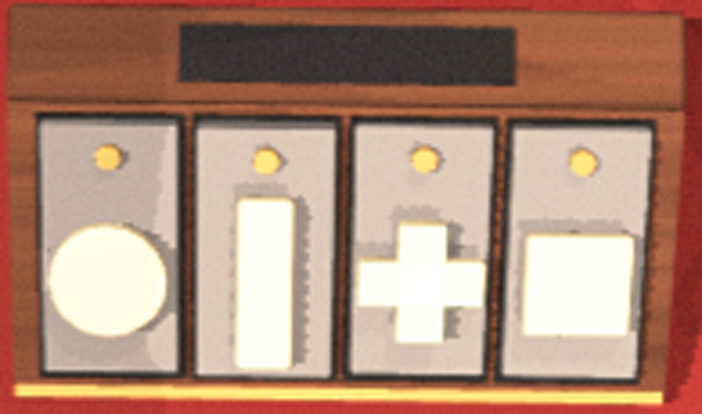

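```bash
python3 - <<'E'
from h import *
t=bot.calibration("top");s=bot.calibration("scene")
# keys centres (top) triangulated w/ scene; pins
K={"round":((274.6,282.8),(392,212.5)),"bar":((318,284),(347.5,202.5)),"cross":((361.5,283.5),(306.5,194.5)),"square":((405,284.5),(267,185))}
for k,(a,b) in K.items(): print(k,tri(t,a,s,b), onz(t,*a,78))
P=[((274.5,248.1),(382,225.3)),((318.5,249.3),(337.5,209)),((362.4,249),(293.7,205.2)),((406.4,249.6),(252.4,194.4))]
for a,b in P: print(tri(t,a,s,b), onz(t,*a,95))
# front edge brass strip top view ends
for p in((249.5,314.5),(429,314.5),(248,208),(434.5,209)): print(onz(t,*p,26 if p[1]>300 else 100))
E
```

```text
round (array([523.13122582,  95.6452176 ,  72.47094139]), np.float64(5.951243786483466)) [523.34294748  92.31743327  78.        ]
bar (array([522.02616206,  13.61436604,  71.23429596]), np.float64(1.7427594886111668)) [521.78326804  12.76880339  78.        ]
cross (array([523.62834239, -66.53756175,  68.94876394]), np.float64(2.3266591993638346)) [523.34104139 -66.99040333  78.        ]
square (array([ 522.45094672, -147.21398474,   68.70686195]), np.float64(1.9964758600845818)) [ 522.14856441 -146.80216421   78.        ]
(array([584.97052431,  93.32839694,  95.62167247]), np.float64(1.9617856809541014)) [585.25851906  92.41535798  95.        ]
(array([582.09963995,  13.15721893, 106.0768101 ]), np.float64(1.6047869391922502)) [583.72858621  12.38368071  95.        ]
(array([584.88940434, -66.81008819,  93.37660669]), np.float64(1.6877448087340436)) [584.9476631  -67.49439806  95.        ]
(array([ 584.15789175, -146.66031941,   94.94117578]), np.float64(2.02530835809935)) [ 584.51758119 -147.61372833   95.        ]
[466.17906406 142.85043879  26.        ]
[ 468.83144617 -199.61229585   26.        ]
[658.06517185 141.79982078 100.        ]
[ 659.19653268 -199.23857082  100.        ]
```

View pics/scene0z.png

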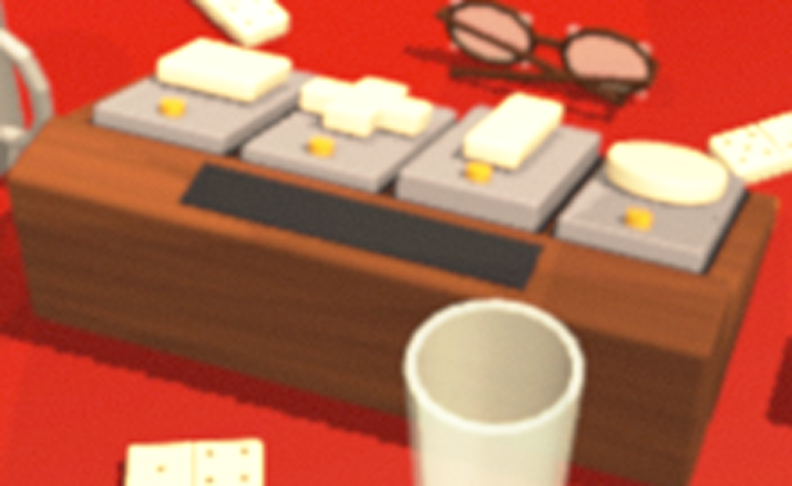

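```bash
cat >> h.py <<'E'
from scipy.spatial.transform import Rotation as R
RT=R.from_euler('y',-25,degrees=True)*R.from_euler('x',180,degrees=True)
def turn():
    o=bot.get_obs(); return ((RT*R.from_euler('xyz',o["tcp_rot"]).inv()).as_rotvec(degrees=True)).round(2)
E
python3 -c "
from h import *
print(turn())"; python3 -m inch '[2,4,1,0,0,0,-1, 4,8.4,2,0,0,0,-1, 6.3,13,2,0,0,0,-1, 8.5,17.5,2,0,0,0,-1, 10.5,22,2,0,0,0,-1]'
```

```text
[  4.69 -24.7  -21.54]
time: 0.6
tool_pos: [300.6, -265.7, 246.0]
tcp_rot: [-3.14, -0.0, 0.381]
contact_force: [0.5, -1.0, -0.3]
grip_width: 56.5
```

```bash
python3 -m inch '[1.5,4.5,0,0.9,-4.9,-4.3,-1, 3,9,0,1.9,-9.9,-8.6,-1, 4.5,13.5,0,2.8,-14.8,-12.9,-1, 6,18,0,3.8,-19.8,-17.2,-1, 8,22,0,4.7,-24.7,-21.5,-1]'
python3 -m inch '[2,3.5,-0.5,0,0,0,-1, 4,7,-1,0,0,0,-1, 6,10,-2,0,0,0,-1, 8,13,-3,0,0,0,-1, 9.5,13.8,-4,0,0,0,-1]'
python3 -c "
from h import *
print(turn(),bot.get_obs()['joint_positions'],bot.get_obs()['contact_force'])"
```

```text
time: 1.1
tool_pos: [380.2, -44.1, 246.0]
tcp_rot: [-3.139, -0.44, -0.005]
contact_force: [1.7, -0.1, -0.3]
grip_width: 16.0
time: 1.6
tool_pos: [475.7, 97.0, 205.5]
tcp_rot: [-3.139, -0.44, -0.002]
contact_force: [0.0, -0.8, -0.1]
grip_width: 0.2
[-0.15  0.24  0.03] [ 0.0579845   0.08444362  2.02317149 -0.04030399  0.59440881  1.65820666] [ 0.02092736 -0.76273517 -0.07631992]
```

```bash
python3 -m inch '[0.8,-0.2,-3,0,0,0,-1, 1.6,-0.45,-6,0,0,0,-1, 2.5,-0.45,-8.5,0,0,0,-1, 2.9,-0.45,-9.6,0,0,0,-1, 2.9,-0.45,-9.6,0,0,0,-1]'
python3 - <<'E'
from h import *
print(turn(),bot.get_obs()['contact_force'])
for n in("scene","wrist"):
    cv2.imwrite(f"pics/{n}1.png",bot.capture(n)[:,:,::-1])
im=cv2.imread("pics/scene1.png")[120:320,180:440]; cv2.imwrite("pics/scene1z.png",cv2.resize(im,None,fx=3,fy=3))
E
```

```text
time: 2.1
tool_pos: [503.8, 92.3, 107.4]
tcp_rot: [-3.139, -0.436, -0.002]
contact_force: [0.4, -0.2, 0.0]
grip_width: 0.3
[-0.14 -0.01  0.04] [ 0.41355823 -0.2296907   0.01141606]
```

View pics/scene1z.png

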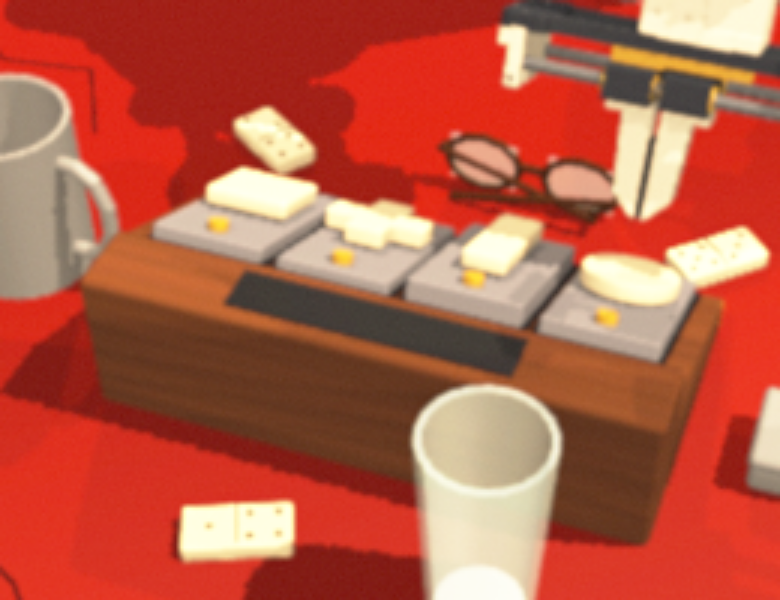

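View pics/wrist1.png

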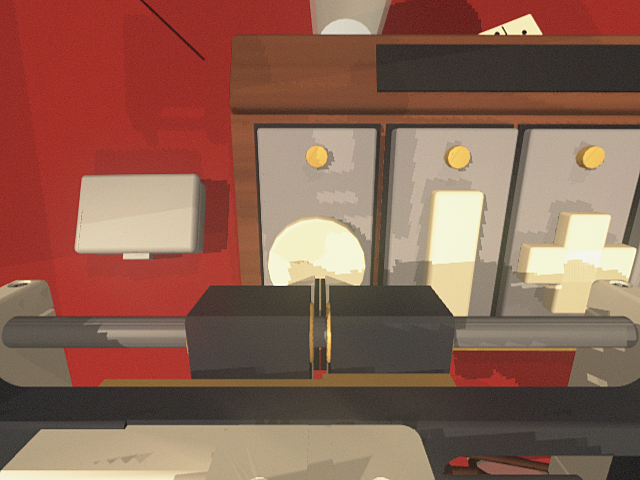

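The scene view puts the shut fingertips at about (635,215), above the round key at about (630,278). In the wrist view the tool lines up with the disc at about (316,262). Next I'll feel downwards along the face normal.

```bash
python3 -m inch '[0.3,0,-0.54,0,0,0,-1, 0.55,0,-1.09,0,0,0,-1, 0.8,0,-1.63,0,0,0,-1, 1,0,-2,0,0,0,-1, 1,0,-2,0,0,0,-1]'
python3 -m inch '[0.04,0,-0.09,0,0,0,-1, 0.08,0,-0.18,0,0,0,-1, 0.13,0,-0.27,0,0,0,-1, 0.17,0,-0.36,0,0,0,-1, 0.17,0,-0.36,0,0,0,-1]'
```

```text
time: 2.7
tool_pos: [516.4, 92.9, 93.4]
tcp_rot: [-3.14, -0.434, -0.002]
contact_force: [-0.3, 0.2, 0.1]
grip_width: 0.7
time: 3.2
tool_pos: [518.6, 93.1, 91.2]
tcp_rot: [-3.14, -0.431, -0.002]
contact_force: [-1.0, -1.1, 0.0]
grip_width: 0.6
```

```bash
python3 -c "
from h import *
o=bot.get_obs()
print(turn());[print(k,o[k].round(3)) for k in ('joint_positions','dq','tau','contact_force','moment','tool_pos')]"
python3 -m inch '[0,0,0,0,0,0,-1,0,0,0,0,0,0,-1,0,0,0,0,0,0,-1,0,0,0,0,0,0,-1,0,0,0,0,0,0,-1]'
python3 -c "
from h import *
o=bot.get_obs()
print(turn());[print(k,o[k].round(3)) for k in ('joint_positions','dq','tau','contact_force','moment','tool_pos')]"
```

```text
[-0.09 -0.28  0.06]
joint_positions [ 0.042  0.355  2.073 -0.06   0.283  1.668]
dq [-0.    -0.003  0.001 -0.001  0.001  0.   ]
tau [-9.0000e-03 -3.6259e+01 -1.7002e+01 -3.2000e-02 -2.0230e+00  1.9000e-02]
contact_force [-0.973 -1.056  0.007]
moment [0.082 0.257 0.04 ]
tool_pos [518.633  93.08   91.244]
time: 3.7
tool_pos: [518.7, 93.1, 91.3]
tcp_rot: [-3.14, -0.432, -0.002]
contact_force: [0.8, -0.2, 0.4]
grip_width: 0.6
[-0.09 -0.28  0.06]
joint_positions [ 0.042  0.355  2.073 -0.06   0.283  1.668]
dq [-0.002 -0.001  0.002 -0.001  0.003 -0.   ]
tau [ 1.0000e-03 -3.6303e+01 -1.6970e+01 -2.9000e-02 -2.0190e+00  1.5000e-02]
contact_force [ 0.788 -0.164  0.399]
moment [0.001 0.3   0.01 ]
tool_pos [518.657  93.081  91.272]
```

Joint 5 is at its lower limit of 0.28, so a full 25° tilt isn't reachable at this depth. I'll ease the tilt to about 10° and still move along the face normal. The fingertip's uphill edge will then make contact.

```bash
python3 -m inch '[-0.5,0,0.3,0,5,0,-1, -1,0,0.3,0,10,0,-1, -1.2,0,0.2,0,15,0,-1, -1.2,0,0,0,15,0,-1, -1.2,0,0,0,15,0,-1]'
python3 -c "
from h import *
o=bot.get_obs()
[print(k,o[k].round(3)) for k in ('joint_positions','contact_force','tool_pos')]"
```

```text
time: 4.2
tool_pos: [506.4, 93.0, 90.6]
tcp_rot: [-3.14, -0.171, -0.002]
contact_force: [0.2, 0.2, -0.0]
grip_width: 0.5
joint_positions [ 0.036  0.405  1.881 -0.008  0.685  1.614]
contact_force [ 0.176  0.216 -0.039]
tool_pos [506.427  93.045  90.608]
```

```bash
python3 -m inch '[0.08,0,-0.18,0,0,0,-1, 0.17,0,-0.36,0,0,0,-1, 0.25,0,-0.54,0,0,0,-1, 0.25,0,-0.54,0,0,0,-1, 0.25,0,-0.54,0,0,0,-1]'
python3 -m inch '[0.04,0,-0.09,0,0,0,-1, 0.08,0,-0.18,0,0,0,-1, 0.13,0,-0.27,0,0,0,-1, 0.17,0,-0.36,0,0,0,-1, 0.17,0,-0.36,0,0,0,-1]'
```

```text
time: 4.7
tool_pos: [508.8, 93.0, 85.1]
tcp_rot: [-3.14, -0.171, -0.002]
contact_force: [0.2, 0.0, 0.3]
grip_width: 0.5
time: 5.2
tool_pos: [510.5, 93.0, 81.4]
tcp_rot: [-3.14, -0.17, -0.002]
contact_force: [-0.2, 0.2, 0.3]
grip_width: 0.5
```

```bash
python3 -m inch '[0.04,0,-0.09,0,0,0,-1, 0.08,0,-0.18,0,0,0,-1, 0.13,0,-0.27,0,0,0,-1, 0.17,0,-0.36,0,0,0,-1, 0.17,0,-0.36,0,0,0,-1]'

```

```text
time: 5.7
tool_pos: [512.2, 93.0, 77.7]
tcp_rot: [-3.14, -0.17, -0.002]
contact_force: [-0.9, -0.3, 0.4]
grip_width: 0.3
```

```bash
python3 -m inch '[0.04,0,-0.09,0,0,0,-1, 0.08,0,-0.18,0,0,0,-1, 0.13,0,-0.27,0,0,0,-1, 0.13,0,-0.27,0,0,0,-1, 0.13,0,-0.27,0,0,0,-1]'

```

```text
time: 6.2
tool_pos: [513.5, 93.0, 75.0]
tcp_rot: [-3.14, -0.17, -0.002]
contact_force: [-0.7, -0.3, 2.1]
grip_width: 0.4
```

```bash
python3 -m inch '[0.04,0,-0.09,0,0,0,-1, 0.08,0,-0.18,0,0,0,-1, 0.13,0,-0.27,0,0,0,-1, 0.17,0,-0.36,0,0,0,-1, 0.17,0,-0.36,0,0,0,-1]'

```

```text
time: 6.7
tool_pos: [515.3, 93.0, 71.4]
tcp_rot: [-3.14, -0.17, -0.002]
contact_force: [-1.7, 0.1, 4.2]
grip_width: 0.4
```

```bash
python3 -m inch '[0.04,0,-0.09,0,0,0,-1, 0.08,0,-0.17,0,0,0,-1, 0.11,0,-0.23,0,0,0,-1, 0.11,0,-0.23,0,0,0,-1, 0.11,0,-0.23,0,0,0,-1]'
python3 - <<'E'
from h import *
print(bot.get_obs()['contact_force'])
for n in("wrist","scene"):
    cv2.imwrite(f"pics/{n}2.png",bot.capture(n)[:,:,::-1])
a=cv2.imread("pics/wrist2.png")[80:330,180:640]
b=cv2.imread("pics/scene2.png")[160:280,210:440]
cv2.imwrite("pics/c2.png",np.vstack([a,cv2.resize(b,(460,240))]))
E
```

```text
time: 7.2
tool_pos: [516.3, 93.1, 69.1]
tcp_rot: [-3.14, -0.17, -0.002]
contact_force: [-2.7, -0.7, 5.4]
grip_width: 0.4
[-2.7308037  -0.71888781  5.44238489]
```

View pics/c2.png

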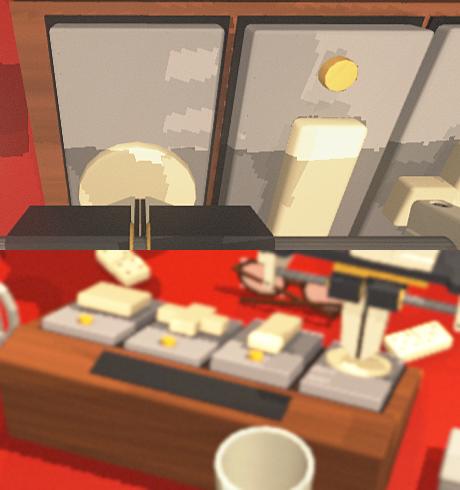

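The wrist view shows a bare seat above the round key, so its pin has sunk. The bar's pin still stands at about (338,74) in the composite. The normal force was about 6 N. I'll let the key right up and go over to the bar.

```bash
python3 -m inch '[-0.3,0,0.6,0,0,0,-1, -0.6,0,1.4,0,0,0,-1, -1,0,2.1,0,0,0,-1, -1.3,0,2.8,0,0,0,-1, -1.3,0,2.8,0,0,0,-1]'
python3 - <<'E'
from h import *
print(bot.get_obs()['contact_force'])
cv2.imwrite("pics/wrist3.png",bot.capture("wrist")[:,:,::-1])
E
python3 -m inch '[0,-2,0,0,0,0,-1, 0,-5,0,0,0,0,-1, 0,-7.3,0,0,0,0,-1, 0.1,-8.04,-0.3,0,0,0,-1, 0.1,-8.04,-0.3,0,0,0,-1]'
```

```text
time: 7.8
tool_pos: [503.5, 93.1, 98.3]
tcp_rot: [-3.14, -0.172, -0.002]
contact_force: [0.1, -0.6, 0.1]
grip_width: 0.5
[ 0.06278265 -0.56180682  0.09063921]
time: 8.35
tool_pos: [504.4, 12.0, 94.2]
tcp_rot: [-3.14, -0.171, -0.004]
contact_force: [-0.1, 0.4, -1.2]
grip_width: 0.3
```

View pics/wrist3.png

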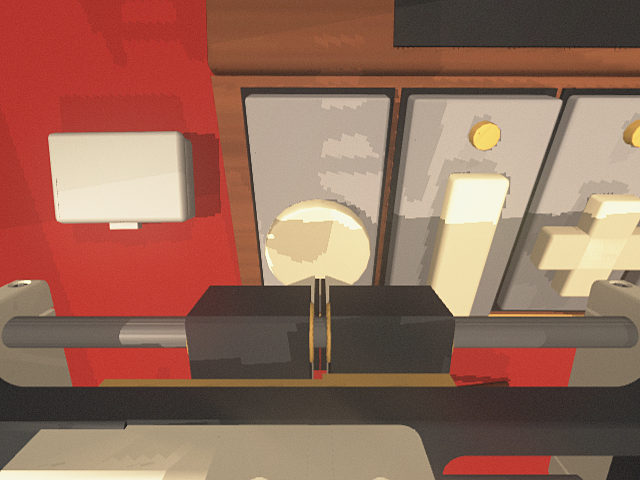

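The round key is up and free of the tool, and its pin is gone from the seat at about (320,130). The bar's pin still stands at (485,136). Next I'll feel for the bar.

```bash
python3 -m inch '[0.13,0,-0.27,0,0,0,-1, 0.25,0,-0.54,0,0,0,-1, 0.36,0,-0.8,0,0,0,-1, 0.4,0,-0.9,0,0,0,-1, 0.4,0,-0.9,0,0,0,-1]'
python3 -m inch '[0.04,0,-0.09,0,0,0,-1, 0.08,0,-0.18,0,0,0,-1, 0.13,0,-0.27,0,0,0,-1, 0.17,0,-0.36,0,0,0,-1, 0.17,0,-0.36,0,0,0,-1]'
```

```text
time: 8.85
tool_pos: [508.3, 12.4, 85.0]
tcp_rot: [-3.14, -0.17, -0.003]
contact_force: [0.0, -0.3, 0.5]
grip_width: 0.5
time: 9.35
tool_pos: [510.0, 12.3, 81.2]
tcp_rot: [-3.14, -0.17, -0.003]
contact_force: [-0.9, 0.3, 0.0]
grip_width: 0.5
```

```bash
python3 -m inch '[0.04,0,-0.09,0,0,0,-1, 0.08,0,-0.18,0,0,0,-1, 0.13,0,-0.27,0,0,0,-1, 0.17,0,-0.36,0,0,0,-1, 0.17,0,-0.36,0,0,0,-1]'
```

```text
time: 9.85
tool_pos: [511.7, 12.3, 77.6]
tcp_rot: [-3.14, -0.17, -0.003]
contact_force: [-0.4, -0.2, 1.1]
grip_width: 0.6
```

```bash
python3 -m inch '[0.04,0,-0.09,0,0,0,-1, 0.08,0,-0.18,0,0,0,-1, 0.13,0,-0.27,0,0,0,-1, 0.17,0,-0.36,0,0,0,-1, 0.17,0,-0.36,0,0,0,-1]'
```

```text
time: 10.35
tool_pos: [513.4, 12.3, 74.0]
tcp_rot: [-3.14, -0.17, -0.003]
contact_force: [-2.6, -0.8, 4.6]
grip_width: 0.3
```

```bash
python3 -m inch '[0,0,0,0,0,0,-1,0,0,0,0,0,0,-1,0,0,0,0,0,0,-1,0,0,0,0,0,0,-1,0,0,0,0,0,0,-1]'
python3 - <<'E'
from h import *
for n in("wrist","scene"):
    cv2.imwrite(f"pics/{n}4.png",bot.capture(n)[:,:,::-1]); print(bot.get_obs()['contact_force'])
a=cv2.imread("pics/wrist4.png")[60:330,180:640]
b=cv2.imread("pics/scene4.png")[160:280,210:440]
cv2.imwrite("pics/c4.png",np.vstack([a,cv2.resize(b,(460,240))]))
E
```

```text
time: 10.85
tool_pos: [513.4, 12.3, 74.0]
tcp_rot: [-3.14, -0.17, -0.003]
contact_force: [-2.5, 0.2, 4.0]
grip_width: -0.1
[-2.26862717 -0.1005134   4.64344876]
[-1.34396456 -0.65045793  4.92392388]
```

View pics/c4.png

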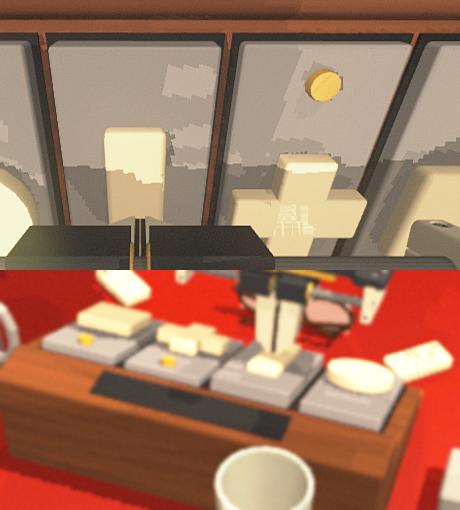

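The bar's pin no longer shows on its seat. The force is about 5 N, or roughly 6–7 mm of travel, so I'll go 1.5 mm further for margin before letting up.

```bash
python3 -m inch '[0.03,0,-0.07,0,0,0,-1, 0.06,0,-0.14,0,0,0,-1, 0.06,0,-0.14,0,0,0,-1, 0.06,0,-0.14,0,0,0,-1, 0.06,0,-0.14,0,0,0,-1]'
python3 -m inch '[-0.3,0,0.6,0,0,0,-1, -0.6,0,1.4,0,0,0,-1, -1,0,2.1,0,0,0,-1, -1.1,0,2.4,0,0,0,-1, -1.1,0,2.4,0,0,0,-1]'
python3 - <<'E'
from h import *
cv2.imwrite("pics/wrist5.png",bot.capture("wrist")[:,:,::-1])
E
python3 -m inch '[0,-2,0,0,0,0,-1, 0,-5,0,0,0,0,-1, 0,-7.3,0,0,0,0,-1, 0.1,-7.93,-0.3,0,0,0,-1, 0.1,-7.93,-0.3,0,0,0,-1]'
```

```text
time: 11.45
tool_pos: [514.1, 12.3, 72.6]
tcp_rot: [-3.14, -0.17, -0.003]
contact_force: [-2.2, 0.5, 5.1]
grip_width: 0.3
time: 11.95
tool_pos: [503.2, 12.3, 97.3]
tcp_rot: [-3.14, -0.171, -0.003]
contact_force: [0.6, -0.0, -1.1]
grip_width: 0.4
time: 12.5
tool_pos: [503.9, -67.6, 93.3]
tcp_rot: [-3.14, -0.17, -0.005]
contact_force: [0.5, -0.4, -0.2]
grip_width: 0.3
```

View pics/wrist5.png

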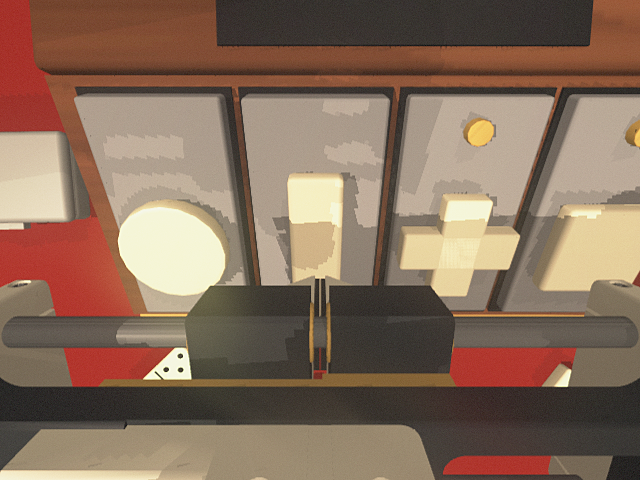

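The bar is up again. The round and bar seats are bare, and the cross's pin still stands at (480,132). Next I'll feel for the cross.

```bash
python3 -m inch '[0.13,0,-0.27,0,0,0,-1, 0.25,0,-0.54,0,0,0,-1, 0.36,0,-0.8,0,0,0,-1, 0.4,0,-0.9,0,0,0,-1, 0.4,0,-0.9,0,0,0,-1]'
python3 -m inch '[0.04,0,-0.09,0,0,0,-1, 0.08,0,-0.18,0,0,0,-1, 0.13,0,-0.27,0,0,0,-1, 0.17,0,-0.36,0,0,0,-1, 0.17,0,-0.36,0,0,0,-1]'
```

```text
time: 13.0
tool_pos: [507.9, -67.2, 84.0]
tcp_rot: [-3.14, -0.169, -0.005]
contact_force: [0.1, -0.7, 0.2]
grip_width: 0.2
time: 13.5
tool_pos: [509.6, -67.2, 80.3]
tcp_rot: [-3.14, -0.169, -0.005]
contact_force: [-0.3, -0.7, -0.1]
grip_width: 0.5
```

```bash
python3 -m inch '[0.04,0,-0.09,0,0,0,-1, 0.08,0,-0.18,0,0,0,-1, 0.13,0,-0.27,0,0,0,-1, 0.17,0,-0.36,0,0,0,-1, 0.17,0,-0.36,0,0,0,-1]'
```

```text
time: 14.0
tool_pos: [511.3, -67.2, 76.6]
tcp_rot: [-3.139, -0.169, -0.005]
contact_force: [-0.3, -0.7, 0.4]
grip_width: 0.2
```

```bash
python3 -m inch '[0.04,0,-0.09,0,0,0,-1, 0.08,0,-0.18,0,0,0,-1, 0.13,0,-0.27,0,0,0,-1, 0.17,0,-0.36,0,0,0,-1, 0.17,0,-0.36,0,0,0,-1]'
```

```text
time: 14.5
tool_pos: [513.0, -67.2, 73.0]
tcp_rot: [-3.139, -0.169, -0.005]
contact_force: [-1.7, 0.5, 1.4]
grip_width: 0.4
```

```bash
python3 -m inch '[0.04,0,-0.09,0,0,0,-1, 0.08,0,-0.18,0,0,0,-1, 0.13,0,-0.27,0,0,0,-1, 0.17,0,-0.36,0,0,0,-1, 0.17,0,-0.36,0,0,0,-1]'
```

```text
time: 15.0
tool_pos: [514.7, -67.2, 69.3]
tcp_rot: [-3.139, -0.169, -0.005]
contact_force: [-2.2, -0.0, 3.2]
grip_width: 0.2
```

Normal force is about 3.8 N, or roughly 5 mm of travel. I'll go about 3 mm further.

```bash
python3 -m inch '[0.04,0,-0.09,0,0,0,-1, 0.08,0,-0.18,0,0,0,-1, 0.12,0,-0.26,0,0,0,-1, 0.12,0,-0.26,0,0,0,-1, 0.12,0,-0.26,0,0,0,-1]'
python3 - <<'E'
from h import *
for n in("wrist","scene"):
    cv2.imwrite(f"pics/{n}6.png",bot.capture(n)[:,:,::-1]); print(bot.get_obs()['contact_force'])
a=cv2.imread("pics/wrist6.png")[60:330,180:640]
b=cv2.imread("pics/scene6.png")[160:280,210:440]
cv2.imwrite("pics/c6.png",np.vstack([a,cv2.resize(b,(460,240))]))
E
```

```text
time: 15.5
tool_pos: [515.9, -67.2, 66.7]
tcp_rot: [-3.139, -0.169, -0.005]
contact_force: [-2.3, 0.1, 4.8]
grip_width: 0.5
[-2.35561123 -0.6102198   4.15190091]
[-2.93018126 -0.16915705  4.48778947]
```

View pics/c6.png

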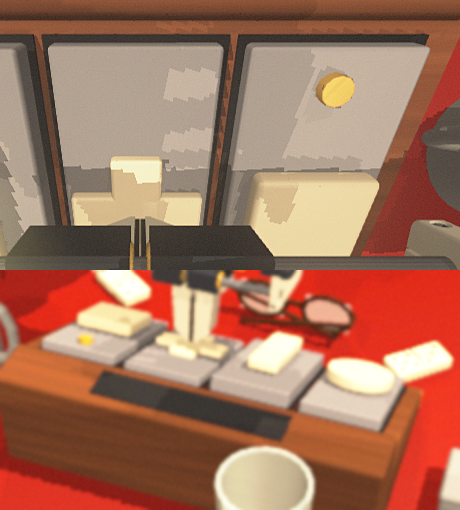

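The cross's pin is gone from its seat, and only the square's still stands at (336,90) in the composite. I'll add 1 mm for margin, then lift clear.

```bash
python3 -m inch '[0.04,0,-0.09,0,0,0,-1, 0.04,0,-0.09,0,0,0,-1, 0.04,0,-0.09,0,0,0,-1, 0.04,0,-0.09,0,0,0,-1, 0.04,0,-0.09,0,0,0,-1]'
python3 -m inch '[-0.4,0,0.8,0,0,0,-1, -1,0,2.1,0,0,0,-1, -1.5,0,4.5,0,0,0,-1, -2.5,0,7.5,0,0,0,-1, -3,0,9,0,0,0,-1]'
python3 -m inch '[-2,0,2,0,0,0,-1, -4,0,4,0,0,0,-1, -6,0,5,0,0,0,-1, -7,0,5,0,0,0,-1, -7,0,5,0,0,0,-1]'
python3 - <<'E'
from h import *
print(bot.get_obs()['contact_force'])
for n in("top","scene","wrist"):
    cv2.imwrite(f"pics/{n}7.png",bot.capture(n)[:,:,::-1])
a=cv2.imread("pics/top7.png")[150:380,170:530]
b=cv2.imread("pics/scene7.png")[140:340,150:500]
cv2.imwrite("pics/c7.png",np.vstack([cv2.resize(a,(500,300)),cv2.resize(b,(500,286))]))
E
```

```text
time: 16.1
tool_pos: [516.2, -67.2, 65.9]
tcp_rot: [-3.139, -0.169, -0.005]
contact_force: [-3.2, -0.5, 4.7]
grip_width: 0.8
time: 16.6
tool_pos: [486.4, -67.3, 158.2]
tcp_rot: [-3.14, -0.171, -0.004]
contact_force: [0.5, -0.2, 0.7]
grip_width: 0.5
time: 17.1
tool_pos: [415.5, -67.2, 208.1]
tcp_rot: [-3.14, -0.172, -0.005]
contact_force: [-0.2, 0.2, -0.5]
grip_width: 0.5
[-0.16931065  0.16306429 -0.50608709]
```

View pics/c7.png

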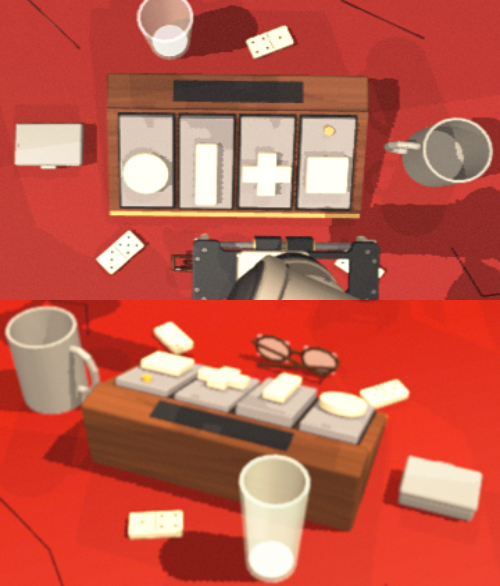

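View pics/wrist7.png

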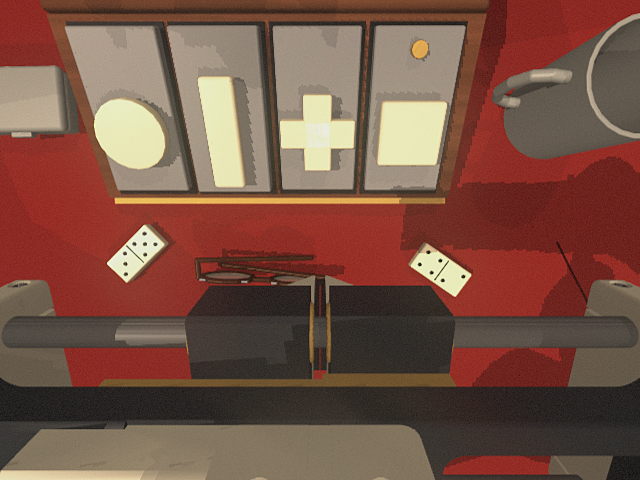

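All four keys are up. The round, bar and cross pins are in, and only the square's pin stands, at (420,48). The other items look where they were, and the tool touches nothing.

```bash
python3 -c "
from plant import bot
print(bot.close_job())"
```

```text
the job is handed in; nothing more can be done
None
```

I pressed the round key, then the bar, then the cross, letting each right up before the next. I handed the job in at about 17 s of the 48 s allowed.

- **Depth:** Each key went down about 7–8 mm, judged from the force against its spring. There was no direct reading of travel.
- **Force:** The highest reading was about 6 N, against the 25 N limit. Readings come only at the end of each half-second move, so shorter peaks would not show.
- **Tilt:** Joint 5 reached its lower limit at the full 25° tilt. I pressed with the tool tilted about 10° instead, still moving along the face normal, so the edge of the shut fingertips made contact.
- **Last checks:** The final pictures from all three cameras show the round, bar and cross pins gone from their seats. All the keys are up and the square's pin is still standing. By eye, the tankard, glasses, snuffbox, dominoes and beer glass had not moved. The tool was clear of everything and the force read about zero. No check failed or disagreed.

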